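Find and tag the softest sprung mount of a model railway baseboard

ROBOT

A 6-joint arm with a two-finger parallel gripper is mounted at the origin on the work surface. World frame = base frame: x ahead of the robot, y to its left, z up, the work surface at z = 0. Lengths are in mm, angles in degrees, forces in N, time in s.
With the tool pointing down it reaches from about 325 to 925 mm from the base axis. Payload 3.1 kg.
Tool frame: the origin (TCP) lies at the very end of the fingers, on their centre line; the grasp point (between the pads) lies grasp_offset behind it (grasp_offset is the distance from the TCP to the grasp point, in mm); z points along the fingers, y is the line along which they close (so a half turn about z gives the same grasp; the last joint's range is limited). The gripper opens to 85 mm and grips with 20 to 120 N. Pads are 22 mm wide; open, the fingers measure 114 mm over their backs; the gripper's body (76 mm by 85 mm) begins 54 mm behind the grasp point. The pads swing forward as they close: fully open they stand 13 mm farther back than shut.
Start: joints at [66.051, 12.427, 92.441, -0, 75.132, -6.429], TCP at [188.141, 596.022, 231.3] pointing down, gripper open.
Joint ranges: [-157.48, 157.48], [-44.54, 120.13], [17.64, 146.25], [-64.5, 244.5], [7.68, 150.69], [-147.95, 147.95]. Speed limits (degrees/s): [159.86, 159.86, 180, 180, 180, 180].

INTERFACE

Orientations are given as [roll, pitch, yaw] about the fixed x, y, z axes, in that order (R = Rz(yaw) Ry(pitch) Rx(roll)).
In Python, from station import * gives the robot as it stands. Calls block until the motion is done:
- goto(position, orientation): joint-space move of the TCP to a pose.
- move_l(position, attitude=None, speed=150): straight line of the TCP; attitude=None keeps the orientation; speed is the mean speed in mm/s.
- move_j(angles): joint-space move.
- grip(opening, squeeze=None): finger opening in mm; squeeze is the grip in N (None keeps the last); returns when the fingers have stopped.
- wait(seconds).
- solve_ik(position, orientation): joint angles nearest the present ones, or None.
- get_obs(): the state.
- get_image(name): name is "side" or "top" or "wrist"; returns the picture (400x640x3 uint8, red, green, blue); there is no depth.
- get_calibration(name): a dict with "fx", "fy", "cx", "cy" (pixels), "R" (3x3) and "t" (3): a world point X has camera coordinates R X + t; the wrist camera has in their place "mount" (4x4, takes a point from camera to tool coordinates, whose origin is the TCP and whose axes are the flange's). Camera axes: x right, y down, z forward; pixel columns grow to the right and rows downward; lengths in mm; the calibration is good to about 2 mm. A picture is of the moment at which its call begins: read the wrist's pose just before it. get_calibration takes no time and is no camera call.
A pose or a line that the arm cannot do raises Unreachable and nothing moves.
- sign_off(): hands the job in; it is judged then, once.
Trained networks look in the newest picture that a camera, given by its name, has taken for a name from the list of things; names that differ only in an ending like _2 or _b are one class to them, and where a whole thing is asked for, a point or a joint stands for the part that bears it (a point fixed in the world has none). Each returns a list of dicts, best first, with "score" (0 to 1); they miss things now and then, are a little off and sometimes report something else, mostly with a low value. They report only what shows in the picture. A call takes as long as a camera call. They do not tell look-alikes from the thing itself.
- spot_in(name, camera): "extent" ([centre column, centre row, width, height] in pixels, round what is visible of it).
- regions_of(name, camera): "region" (400x640 bool, what is visible of it) and "extent" ([centre column, centre row, width, height] in pixels, round what is visible of it).
The state is a dict: "t": time; "joint_pos": joint angles; "qvel": joint speeds; "effort": joint torques, N m; "tcp_pos": TCP position; "ee_rot": TCP orientation; "wrist_force": force on the tool from outside, world axes, zero at the start; "moment": the same for the moment, N m; "grip_width": finger opening in mm; "grip_force": force on a finger pad.
Only numpy, scipy, OpenCV 4.12 (cv2) and the standard library are available. Lean on these libraries where they do the work, as an engineer would, in place of code of your own. Each camera call takes 0.05 s, during which the arm holds its last target. There are 200 camera calls.

TASK

Three sprung baseboard mounts stand on the bench. Starting with the one at the robot's left and working to its right, press each mount's round black pad well down, past halfway, to feel its spring and let it come up again; then push the red tag of the softest mount fully down to mark it, leaving the other two tags up. Everything is only pressed: do not pick up, tip or shift the mounts or anything else on the bench.

Things in the scene. Friction and masses are not known exactly. Their poses are not given: they have to be found in the camera images.
- mount_a: one of three look-alike sprung mounts in a row (left, middle, right, in any order; the softest may stand in any place): wooden block on a steel foot, 150 (its x) by 80 mm (y), top 35 mm above the bench, about 1 kg, standing loose. Origin: centre of underside; z up, yaw within 20 degrees of the world's. Round pad 35 mm to its +x, red tag 40 mm to its -x. Robot's left is +y
- mount_a_pad (a point): centre of the top face of this mount's pad, moving with it: flat black rubber top on a grey cup, 44 mm in diameter, 65 mm above the bench when up, on a coil spring
- pad_a (a joint): how far this pad is pressed straight down (m): 0 up, 0.012 at its stop; springs back when let go. The push grows steadily with depth from none at the top: at the bottom about 7 N on the softest spring, 12 and 18 N on the others. A pad at rest sags less than 0.5 mm under its own weight, the softest a little more
- mount_a_tag (a point): centre of the flat top face of this mount's red tag, moving with it: a red plastic block 22 mm (mount x) by 30 mm (mount y), top 50 to 53 mm above the bench when up, 39 mm (4 mm proud of the block) when fully down
- tag_a (a joint): how far this tag is pushed straight down (m): starts at 0 to 0.003, fully down against a stop at 0.014. It slides with about 3 N of friction and stays where it is left
- mount_b: one of three look-alike sprung mounts in a row (left, middle, right, in any order; the softest may stand in any place): wooden block on a steel foot, 150 (its x) by 80 mm (y), top 35 mm above the bench, about 1 kg, standing loose. Origin: centre of underside; z up, yaw within 20 degrees of the world's. Round pad 35 mm to its +x, red tag 40 mm to its -x. Robot's left is +y
- mount_b_pad (a point): centre of the top face of this mount's pad, moving with it: flat black rubber top on a grey cup, 44 mm in diameter, 65 mm above the bench when up, on a coil spring
- pad_b (a joint): how far this pad is pressed straight down (m): 0 up, 0.012 at its stop; springs back when let go. The push grows steadily with depth from none at the top: at the bottom about 7 N on the softest spring, 12 and 18 N on the others. A pad at rest sags less than 0.5 mm under its own weight, the softest a little more
- mount_b_tag (a point): centre of the flat top face of this mount's red tag, moving with it: a red plastic block 22 mm (mount x) by 30 mm (mount y), top 50 to 53 mm above the bench when up, 39 mm (4 mm proud of the block) when fully down
- tag_b (a joint): how far this tag is pushed straight down (m): starts at 0 to 0.003, fully down against a stop at 0.014. It slides with about 3 N of friction and stays where it is left
- mount_c: one of three look-alike sprung mounts in a row (left, middle, right, in any order; the softest may stand in any place): wooden block on a steel foot, 150 (its x) by 80 mm (y), top 35 mm above the bench, about 1 kg, standing loose. Origin: centre of underside; z up, yaw within 20 degrees of the world's. Round pad 35 mm to its +x, red tag 40 mm to its -x. Robot's left is +y
- mount_c_pad (a point): centre of the top face of this mount's pad, moving with it: flat black rubber top on a grey cup, 44 mm in diameter, 65 mm above the bench when up, on a coil spring
- pad_c (a joint): how far this pad is pressed straight down (m): 0 up, 0.012 at its stop; springs back when let go. The push grows steadily with depth from none at the top: at the bottom about 7 N on the softest spring, 12 and 18 N on the others. A pad at rest sags less than 0.5 mm under its own weight, the softest a little more
- mount_c_tag (a point): centre of the flat top face of this mount's red tag, moving with it: a red plastic block 22 mm (mount x) by 30 mm (mount y), top 50 to 53 mm above the bench when up, 39 mm (4 mm proud of the block) when fully down
- tag_c (a joint): how far this tag is pushed straight down (m): starts at 0 to 0.003, fully down against a stop at 0.014. It slides with about 3 N of friction and stays where it is left
- pen: marker pen, red and grey, 136 mm long (its x), 12 mm thick, lying between two mounts. Origin: centre of its underside. Not part of the job
- wagon: green open model goods wagon, 110 x 32 x 39 mm (x, y, z), standing between two mounts. Origin: centre of its underside. Not part of the job
- cutters: flush cutters with blue handles, about 145 mm long (its x), 14 mm thick, lying beyond the mounts. Origin: centre of its underside. Not part of the job
- jar: amber jar with white lid, 52 mm in diameter, 70 mm high, beyond the mounts. Origin: centre of its underside. Not part of the job
- driver: screwdriver with orange handle, 175 mm long (its x), 22 mm thick, beyond the mounts. Origin: centre of its underside. Not part of the job
- box_low: lower of two stacked grey and blue stock boxes, 130 x 90 x 45 mm, to the right of the mounts. Origin: centre of its underside. Not part of the job
- box_top: upper stock box, same size, resting on the lower. Origin: centre of its underside. Not part of the job
- weight: brass cylinder, 38 mm in diameter, 35 mm high, nearer the robot than the mounts. Origin: centre of its underside. Not part of the job
Not all that is in view belongs to the job. Leave any green look-alike of the mount_b alone. Leave any pink look-alike of the mount_a alone.

How it is judged:
By the outcome, as a careful person would: the job done as asked, in the order asked, and still so for the second after the job is handed in, with the robot touching nothing.
It also fails if it takes over 48 s, if anything falls off the work surface, if the arm or the gripper's body presses on something with over 40 N, if the wrist force passes 120 N, or if a joint passes its speed limit or range.

## Working session

There is one attempt and no reset: what is moved stays moved. The work goes in short steps, each a Python script; the robot and the scene stay as the last script left them, time stands still between calls to the robot, and variables do not carry over. Pictures are saved under pics/ and viewed, at most 10 in all, crops included, and the job is handed in when it is done.

```bash
mkdir -p pics; ls; python3 - <<'E'
from station import *
import cv2,numpy as np
for n in ["top","side"]:
    cv2.imwrite(f"pics/{n}0.png",get_image(n)[:,:,::-1])
    for c in ["mount_a","mount_a_pad","mount_a_tag"]:
        for d in spot_in(c,n): print(n,c,round(d["score"],2),np.round(d["extent"],1))
    k=get_calibration(n);print(k)
o=get_obs();print(o)
E
```

```text
pics
top mount_a 0.96 [327.2 279.2  54.1  62.2]
top mount_a 0.92 [316.2 202.7  42.3  62.4]
top mount_a 0.86 [166.1 258.6  63.1  38.3]
top mount_a 0.64 [221.3 201.4  37.2  60.9]
top mount_a 0.6 [387.2 228.4  44.3  60. ]
top mount_a_pad 0.74 [146.9 254.8  14.5  17.1]
top mount_a_pad 0.72 [220.2 188.8  23.   16.2]
top mount_a_tag 0.68 [175.2 260.4   9.5  14.9]
top mount_a_tag 0.65 [351.  210.1  13.2  45.6]
{'fx': 409.1263512633932, 'fy': 409.1263512633932, 'cx': 321.96413218073553, 'cy': 202.00754562581605, 'R': array([[ 0.01124745, -0.99992061, -0.00568133],
       [-0.98507507, -0.01010417, -0.17182841],
       [ 0.17175737,  0.00752917, -0.98511051]]), 't': array([ -51.49494217,  567.46422722, 1024.78832502])}
side mount_a 0.82 [309.1 148.9  43.8  25.9]
side mount_a 0.79 [324.  205.9  55.6  41. ]
side mount_a 0.72 [261.6 123.6  28.5  33.8]
side mount_a 0.66 [309.6 264.9  61.4  41.9]
side mount_a 0.64 [256.2 226.1  51.4  45.1]
side mount_a_pad 0.49 [320.9 138.1  13.4  11.4]
side mount_a_tag 0.61 [296.  142.6   8.3   7. ]
{'fx': 478.8133120553211, 'fy': 478.8133120553211, 'cx': 318.653
[... 258 characters left out ...]
23253, 1398.75183545])}
{'t': 0.4, 'joint_pos': array([ 6.60505884e+01,  1.24371345e+01,  9.24527044e+01, -1.77189828e-03,
        7.51316617e+01, -6.42723854e+00]), 'qvel': array([ 0.02154915, -0.07450264, -0.16991523,  0.04277904, -0.01072072,
        0.00641289]), 'effort': array([ 4.91356059e-04, -3.96244597e+01, -3.03631067e+01, -2.46758700e-04,
        3.83508828e-03,  2.66767199e-05]), 'tcp_pos': array([188.10390204, 595.91535069, 231.08855698]), 'ee_rot': array([-1.79978443e+02, -7.05170428e-04,  1.62478282e+02]), 'wrist_force': array([ 0.2958546 , -0.06970216,  0.21008405]), 'moment': array([-0.06916597,  0.06882056,  0.02104648]), 'grip_force': 0.0, 'grip_width': 85.36831334619234}
```

```bash
python3 - <<'E'
import cv2,numpy as np
a=cv2.imread("pics/top0.png")[130:340,100:460]
cv2.imwrite("pics/t1.png",cv2.resize(a,None,fx=2.2,fy=2.2,interpolation=cv2.INTER_CUBIC))
a=cv2.imread("pics/side0.png")[80:310,180:440]
cv2.imwrite("pics/s1.png",cv2.resize(a,None,fx=2.6,fy=2.6,interpolation=cv2.INTER_CUBIC))
E
```

```text
(no output)
```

View pics/t1.png

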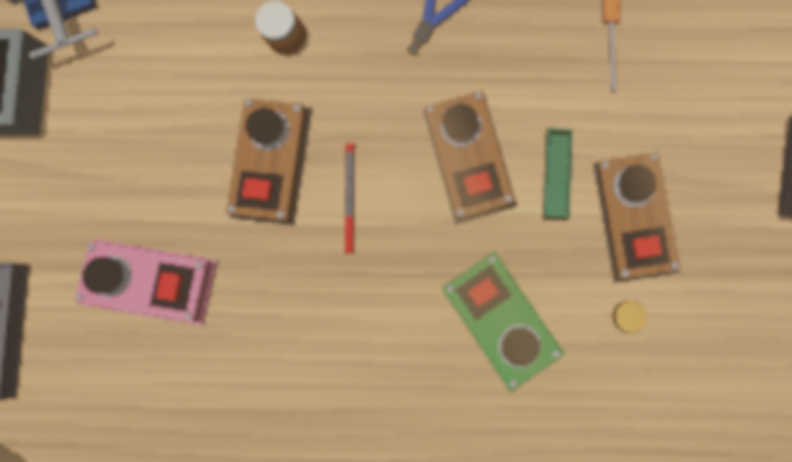

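View pics/s1.png

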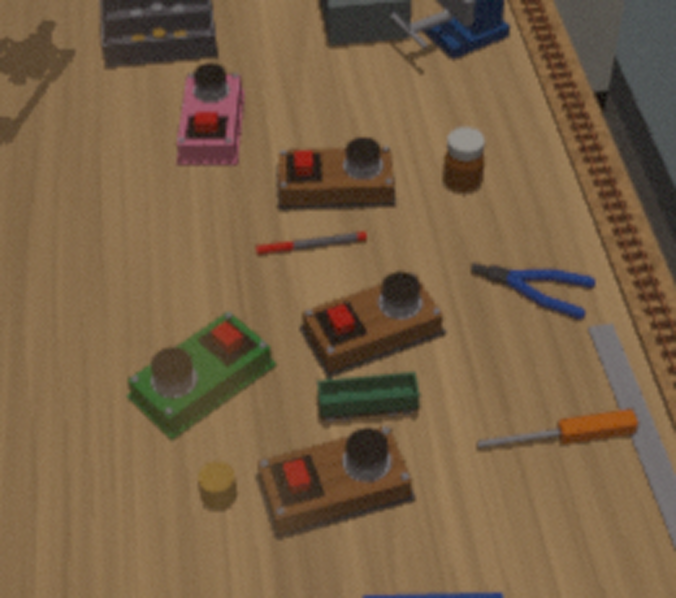

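The top view shows the three wooden mounts: pads at about (222,188), (310,186) and (389,214), tags at (217,216), (317,213) and (394,242). The pink and green ones are look-alikes. The side view agrees, with pads at (320,138), (334,191) and (322,253). Next I project these to the known heights and look from above with the wrist camera.

```bash
cat > h.py <<'E'
from station import *
import numpy as np,cv2
from scipy.spatial.transform import Rotation as Ro
def ray(k,uv,z):
    d=k["R"].T@np.array([(uv[0]-k["cx"])/k["fx"],(uv[1]-k["cy"])/k["fy"],1]); c=-k["R"].T@k["t"]
    return c+d*(z-c[2])/d[2]
def wristcal(o):
    k=dict(get_calibration("wrist")); T=np.eye(4); T[:3,:3]=Ro.from_euler("xyz",o["ee_rot"],degrees=True).as_matrix(); T[:3,3]=o["tcp_pos"]
    M=T@np.array(k["mount"]); k["R"]=M[:3,:3].T; k["t"]=-k["R"]@M[:3,3]; return k
def proj(k,X):
    c=k["R"]@X+k["t"]; return np.array([k["fx"]*c[0]/c[2]+k["cx"],k["fy"]*c[1]/c[2]+k["cy"]])
E
python3 - <<'E'
from h import *
P={"top":[[(221.8,187.7),(216.8,215.9)],[(310,185.9),(317.3,213.2)],[(389.1,213.6),(394.5,242.3)]],
"side":[[(319.6,138.5),(296.5,141.2)],[(334.2,191.5),(311.5,201.5)],[(321.9,252.7),(294.2,261.2)]]}
for n in P:
    k=get_calibration(n)
    for p,t in P[n]:
        a,b=ray(k,p,65),ray(k,t,51); d=a-b; print(n,a.round(1),b.round(1),"sep",np.hypot(d[0],d[1]).round(1),"yaw",np.degrees(np.arctan2(d[1],d[0])).round(1))
print(get_calibration("wrist"))
E
```

```text
top [600.3 215.8  65. ] [528.  228.4  51. ] sep 73.4 yaw -9.9
top [607.4 -13.9  65. ] [537.9 -33.6  51. ] sep 72.3 yaw 15.8
top [ 536.7 -218.4   65. ] [ 464.3 -233.2   51. ] sep 73.9 yaw 11.6
side [602.1 218.5  65. ] [527.9 232.3  51. ] sep 75.4 yaw -10.6
side [609.4 -15.8  65. ] [539.9 -32.1  51. ] sep 71.3 yaw 13.2
side [ 540.5 -223.7   65. ] [ 466.1 -229.8   51. ] sep 74.7 yaw 4.7
{'fx': 280.10919829178494, 'fy': 280.10919829178494, 'cx': 324.0906244524964, 'cy': 200.88393409882266, 'mount': array([[-6.93512062e-04, -9.59097468e-01, -2.83075196e-01,
         7.20527543e+01],
       [ 9.99999721e-01, -5.86164010e-04, -4.63917193e-04,
         2.30869805e-01],
       [ 2.79013313e-04, -2.83075438e-01,  9.59097606e-01,
        -1.43353930e+02],
       [ 0.00000000e+00,  0.00000000e+00,  0.00000000e+00,
         1.00000000e+00]])}
```

```bash
python3 - <<'E'
from h import *
grip(0)
goto([560,223,150],[180,0,170]); wait(0.3)
o=get_obs(); im=get_image("wrist"); k=wristcal(o)
print(o["t"],o["tcp_pos"],o["ee_rot"],o["grip_width"],o["wrist_force"])
for n,z in [("mount_a_pad",65),("mount_a_tag",51)]:
    for d in regions_of(n,"wrist"):
        m=d["region"]; v,u=np.nonzero(m); e=d["extent"]
        print(n,round(d["score"],2),np.round(e,1),ray(k,e[:2],z).round(1),ray(k,(u.mean(),v.mean()),z).round(1))
cv2.imwrite("pics/w1.png",im[:,:,::-1])
E
```

```text
3.3917 [559.81689335 223.58533378 150.10596465] [1.79993484e+02 6.31148138e-03 1.70054622e+02] -0.0039631877643107735 [-0.16677891  0.24961593 -0.78493769]
mount_a_pad 0.65 [536.8  12.6  60.5  25.1] [444.3 397.3  65. ] [441.1 394.7  65. ]
mount_a_pad 0.6 [336.9 242.8  44.7  36.7] [595.6 229.   65. ] [590.  232.5  65. ]
mount_a_tag 0.79 [328.2 162.9  33.7  31.1] [526.2 233.3  51. ] [528.2 233.3  51. ]
mount_a_tag 0.71 [428.4  10.8  33.8  21.3] [426.2 326.9  51. ] [424.8 325.2  51. ]
```

View pics/w1.png

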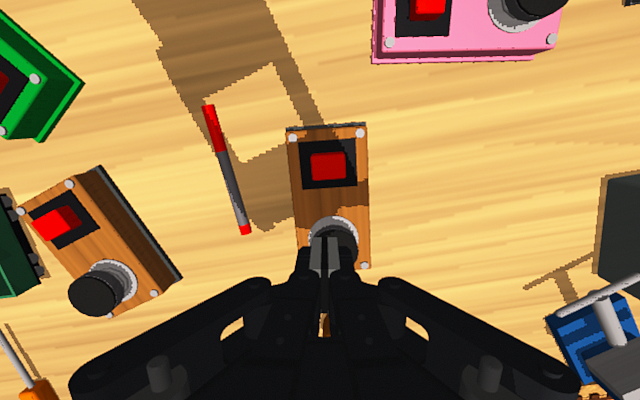

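The wrist view shows the left mount with its tag at (328,166) and its pad partly hidden behind the fingers at (335,238). This agrees with the earlier positions, so I press the left pad.

```bash
cat >> h.py <<'E'
def F(n=6):
    f=[]
    for _ in range(n): f.append(get_obs()["wrist_force"]); wait(0.02)
    return np.mean(f,0)
def press(x,y,yaw,zs,z0=75,top=110):
    goto([x,y,top],[180,0,yaw]); move_l([x,y,z0],speed=100); wait(0.25); b=F()
    for z in zs:
        move_l([x,y,z],speed=40); wait(0.2); f=F()-b; o=get_obs(); print(z,o["tcp_pos"].round(2),f.round(2))
    move_l([x,y,z0],speed=50); wait(0.1); print("after",(F()-b).round(2)); move_l([x,y,top],speed=150); print("t",get_obs()["t"])
E
python3 - <<'E'
from h import *
press(601,217.5,170,[60,57.5,55.5])
E
```

```text
60 [601.67 217.66  61.03] [-0.79  0.2   6.3 ]
57.5 [601.72 217.65  59.19] [-1.58 -0.28  8.43]
55.5 [601.73 217.66  57.71] [-3.14 -0.7  10.64]
after [-0.33  0.22 -0.08]
t 7.7833
```

```bash
python3 - <<'E'
from h import *
press(601,217.5,170,[52.5])
goto([568,-24,150],[180,0,195]); wait(0.3)
o=get_obs(); im=get_image("wrist"); k=wristcal(o)
for n,z in [("mount_a_pad",65),("mount_a_tag",51)]:
    for d in regions_of(n,"wrist"):
        e=d["extent"]; print(n,round(d["score"],2),np.round(e,1),ray(k,e[:2],z).round(1))
cv2.imwrite("pics/w2.png",im[:,:,::-1])
print(get_obs()["t"])
E
```

```text
52.5 [601.74 217.68  55.33] [-5.13 -1.32 14.49]
after [-0.42 -0.02  0.28]
t 11.075
mount_a_pad 0.79 [562.7 300.6  59.1  45.9] [600.  219.9  65. ]
mount_a_tag 0.57 [598.1 227.2  48.7  34.4] [526.1 228.7  51. ]
12.5
```

View pics/w2.png

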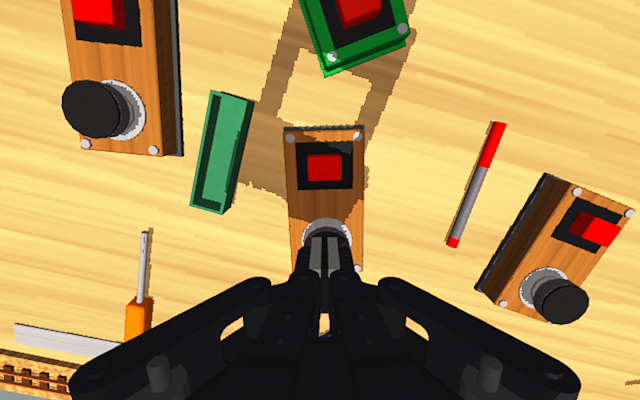

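The middle mount's tag is at (324,167), its pad at about (327,238), and its yaw is about 15°. The left mount has not moved. The right pad is at (90,108).

```bash
python3 - <<'E'
from h import *
o={"ee_rot":[180,0,195],"tcp_pos":[568,-24,150]}
k=wristcal(o); print("mid tag",ray(k,(324,167),51),"right pad",ray(k,(90,108),65))
press(608,-14.5,195,[58,53.5])
goto([500,-226,150],[180,0,190]); wait(0.3)
o=get_obs(); im=get_image("wrist"); k=wristcal(o)
for n,z in [("mount_a_pad",65),("mount_a_tag",51)]:
    for d in regions_of(n,"wrist"):
        e=d["extent"]; print(n,round(d["score"],2),np.round(e,1),ray(k,e[:2],z).round(1))
cv2.imwrite("pics/w3.png",im[:,:,::-1])
print(get_obs()["t"])
E
```

```text
mid tag [537.84803289 -32.00139584  51.        ] right pad [ 537.9357509  -219.57922986   65.        ]
58 [608.67 -14.59  58.91] [-0.38  0.38  5.87]
53.5 [608.71 -14.61  55.19] [-2.69  0.12  9.44]
after [-0.19  0.05 -0.55]
t 16.2917
mount_a_tag 0.67 [497.7 282.   97.6 130.4] [552. -42.  51.]
17.6917
```

View pics/w3.png

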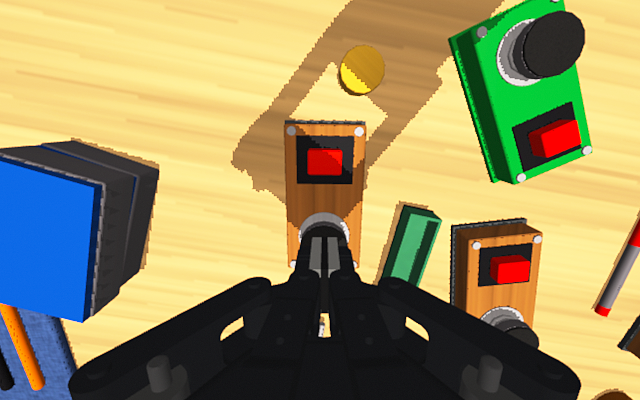

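The right mount is lined up, with its tag at (324,163) and its pad at (326,232). The middle spring came out at about 0.96 N/mm, so the right one should be the softest. I press it to check.

```bash
python3 - <<'E'
from h import *
k=wristcal({"ee_rot":[180,0,190],"tcp_pos":[500,-226,150]}); print("tag",ray(k,(324.5,164),51))
press(537.5,-219.5,190,[58,54])
E
```

```text
tag [ 466.59189672 -231.37053889   51.        ]
58 [ 537.98 -219.75   58.42] [ 1.   -0.5   3.53]
54 [ 538.   -219.75   54.64] [ 0.5  -0.29  5.62]
after [-0.15  0.01  0.18]
t 21.45
```

```bash
python3 - <<'E'
from h import *
press(465.5,-231.8,190,[44,38,36],z0=60)
goto([500,-226,150],[180,0,190]); wait(0.3)
o=get_obs(); im=get_image("wrist"); cv2.imwrite("pics/w4.png",im[100:310,220:560,::-1].repeat(2,0).repeat(2,1))
E
```

```text
44 [ 465.16 -231.56   43.8 ] [ 0.09  0.5  -0.06]
38 [ 465.97 -232.08   39.03] [-1.99  1.07  7.34]
36 [ 466.03 -232.12   38.88] [-6.52  3.9  19.63]
after [ 0.23 -0.09 -0.34]
t 26.1583
```

View pics/w4.png

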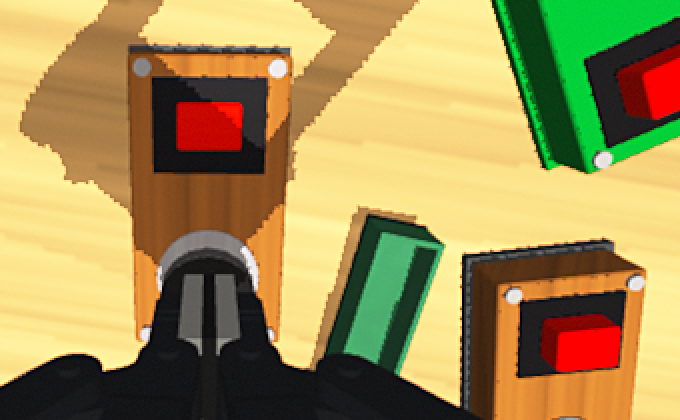

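The right tag is down: it met a hard stop at z ≈ 39 mm and now looks nearly flush at w4.png (210,127). The middle tag is still up, and the mounts have not moved.

```bash
python3 -c "
from station import *
print(sign_off())"
```

```text
the job is handed in; nothing more can be done
None
```

I pressed all three pads from left to right, measuring about 1.5, 0.96 and 0.54 N/mm; the right mount is softest, so I pushed its red tag to the stop, pressed no other tag, and handed the job in. I pressed the left pad twice before moving on, because the first press reached only about 7 of its 12 mm.

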